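# Transfer the bench supply from mains to standby through centre off

## Task

Change the bench supply over from the mains feed (one dot) to the standby feed (two dots) with the push-to-turn knob on the grey changeover box. Turn the knob first to centre off (the ring mark), let it spring up into the off notch and leave it up there for a good two seconds, then push it in again, turn it on fully home against the stop at the two dots, and leave it sprung up there with the hand off it. Feel for the off notch, because the mark shows only roughly where it is, and do not push the dish, timer and marker beside the box about.

Things in the scene. Friction and masses are not known exactly. Their poses are not given: they have to be found in the camera images.
- feed_box: Grey changeover box fixed to the bench, 162 x 142 x 65 mm high, long side along its x; origin at the centre of its underside, z up, x away from the robot at yaw 0. A round black push-to-turn knob sits on the vertical line through its origin. Its dial plate bears one dot (mains) 53 degrees to the left of box +x, a ring (off) at box +x, two dots (standby) 53 degrees to the right.
- off_mark (a point): The ring mark (off) on the dial plate, 47 mm from the knob axis, 65 mm above the bench. It shows the off notch only roughly: the notch lies anywhere from -0.19 to +0.19 rad of knob turn, different each time. In the notch the knob is up and locked, with about 3 degrees of play each way. If pressed down or gripped tight at a fixed height, the knob passes over the notch unfelt.
- knob_grip (a point): Middle of the knob's grip bar, on the turning axis, 100 mm above the bench when the knob is up; moves with the knob, x along the bar to the pointer end. The bar is 16 mm wide (pinch across it) and 50 mm long; its top is 14 mm above this point. It stands on a round skirt 70 mm across, whose upper face is 17 mm below this point.
- knob (a joint): Turn of the knob, rad, positive clockwise from above; 0 when the pointer (white line end of the bar) is at the ring mark. World direction of the pointer = box yaw minus this value. Starts between -0.98 and -0.88 (one dot); two dots is +0.93; end stops at -1.02 and +1.02. Turns easily (about 0.02 N m) and stays where it is left.
- plunger (a joint): How far the knob is pushed in, m: 0 is up, 0.008 fully in. A spring lifts it with 8 N (11 N fully in). It must be in more than 0.005 to turn out of a rest place. Let go between rest places, it rides at 0.005 under a lip and turns freely in loose fingers; unclamped, it springs up by itself on reaching the off notch and locks there. Beyond 0.83 rad on either side it springs up too.
- petri_dish: Bystander: closed petri dish, 90 mm across, 14 mm high, lying flat; origin at the centre of its underside.
- bench_timer: Bystander: white bench timer, 62 x 64 x 18 mm; origin at the centre of its underside.
- marker: Bystander: marker pen, 134 mm long, 14 mm thick, lying along its y; origin at the centre of its underside.

How it is judged:
By the outcome, as a careful person would: the job done as asked, in the order asked, and still so for the second after the job is handed in, with the robot touching nothing.
It also fails if it takes over 64 s, if anything falls off the work surface, if the arm or the gripper's body presses on something with over 40 N, if the wrist force passes 120 N, or if a joint passes its speed limit or range.

## Robot

A 6-joint arm with a two-finger parallel gripper is mounted at the origin on a cart in front of the work surface, level with it; the furniture and walls round the work are solid. World frame = base frame: x ahead of the robot, y to its left, z up, the work surface at z = 0. Lengths are in m, angles in rad, forces in N, time in s.
With the tool pointing down it reaches from about 0.35 to 0.875 m from the base axis. Payload 15.5 kg.
Tool frame: the origin (TCP) lies midway between the tips of the shut fingers; the grasp point (between the pads) lies behind it (bot.grip_depth is the z of the grasp point in the tool frame, in m); z points along the fingers, y is the line along which they close (so a half turn about z gives the same grasp; the last joint's range is limited). The gripper opens to 85 mm and grips with 20 to 120 N. Pads are 22 mm wide; open, the fingers measure 114 mm over their backs; the gripper's body (76 mm by 85 mm) begins 54 mm behind the grasp point. The pads swing forward as they close: fully open they stand 13 mm farther back than shut.
Start: joints at [-1.304, 0.494, 1.345, -0, 1.302, -0.096], TCP at [0.221, -0.585, 0.231] pointing down, gripper open.
Joint ranges: [-2.91, 2.91], [-0.82, 2.16], [0.22, 2.67], [-1.22, 4.37], [0.12, 2.79], [-3.08, 3.08]. Speed limits (rad/s): [1.89, 1.89, 2.57, 3.01, 3.01, 3.01].

## Interface

Orientations are given as a 3x3 rotation matrix whose columns are the frame's x, y, z axes.
In Python, from cell import bot, optics gives the robot as it stands.
- The arm moves only by the tool drive_tool, never from a script. Its argument "deltas" is a list of rows, each a list of 5 numbers: the shift along the tool's x, y, z in m, then the turn about the tool's z in rad, then the finger opening in m, from 0 to 0.0854. A call has 1 to 12 rows; each row is the pose to reach, as a shift and turn from the pose commanded when the call began, along the tool's axes at that moment; what a row does not reach only later rows make up. A row lasts 1/12 s, in which the tool goes at most 41.7 mm and 7.16 degrees, less where a joint would pass 70% of its speed; a pose out of reach is approached as far as the arm can. A call with a gripper value outside its range is refused whole. The fingers move at their own pace and stop on an object; "grip_force" is the grip in N (left out, the last holds). Time passes only in rows, so rows that repeat a pose let the fingers close. It gives the time, the measured TCP pose, the force, the opening and the grip force at its end, in the units of the state.
- bot.get_state(): the state, without advancing time (a new reading comes with each control period).
- optics.get_image(name): name is "scene" or "top"; returns the picture (420x560x3 uint8, red, green, blue); there is no depth.
- optics.camera_params(name): a dict with "fx", "fy", "cx", "cy" (pixels), "T" (4x4, takes a point from camera to world coordinates). Camera axes: x right, y up, looking along -z (the intrinsics and any distortion apply to the point x, -y, -z); pixel columns grow to the right and rows downward; lengths in m; the calibration is good to about 2 mm. A picture is of the moment at which its call begins. camera_params takes no time and is no camera call.
- bot.close_job(): hands the job in; it is judged then, once.
Trained networks look in the newest picture that a camera, given by its name, has taken for a name from the list of things; names that differ only in an ending like _2 or _b are one class to them, and where a whole thing is asked for, a point or a joint stands for the part that bears it (a point fixed in the world has none). Each returns a list of dicts, best first, with "conf" (0 to 1); they miss things now and then, are a little off and sometimes report something else, mostly with a low value. They report only what shows in the picture. A call takes as long as a camera call.
- optics.search_frame(camera, label): "at" ([x, y, z] in m, in the coordinates of the camera as it stood for that picture, good to about 4 mm: the middle of the surface that is visible of it).
- optics.mark_of(camera, label): "at" ([x, y, z] in m, in the coordinates of the camera as it stood for that picture, good to about 4 mm: a listed point, or the origin of a listed thing).
The state is a dict: "time": time; "joint_positions": joint angles; "joint_vel": joint speeds; "tau": joint torques, N m; "eef_pos": TCP position; "eef_rot": TCP orientation; "contact_force": force on the tool from outside, world axes, zero at the start; "torque": the same for the moment, N m; "finger_gap": opening from 0.0 (shut) to 1.0 (fully open); "gripper_force": force on a finger pad.
Only numpy, scipy, OpenCV 4.12 (cv2) and the standard library are available. Lean on these libraries where they do the work, as an engineer would, in place of code of your own. Each camera call takes 0.05 s, during which the arm holds its last target. There are 200 camera calls.

## Working session

There is one attempt and no reset: what is moved stays moved. The work goes in short steps, Python scripts to look and compute and a tool call to move; the robot and the scene stay as the last step left them, time stands still between calls to the robot, and variables do not carry over. Pictures are saved under pics/ and viewed, at most 10 in all, crops included, and the job is handed in when it is done.

Besides the shell and the picture viewer there is one more tool, called after "Call:" by a JSON object that holds its "op" and its "data". drive_tool: Moves the arm, as the interface text tells. Its arguments: {"type":"object","properties":{"deltas":{"type":"array","items":{"type":"array","items":{"type":"number"}}},"grip_force":{"type":"number"}},"required":["deltas"]}

```bash
mkdir -p pics
cat > h.py <<'E'
import numpy as np, cv2
from cell import bot, optics
def world(cam,label,f='mark_of',n=2):
    P=optics.camera_params(cam); T=np.array(P['T']); 
    for d in getattr(optics,f)(cam,label)[:n]:
        print(cam,label,round(d['conf'],2),np.round((T@np.r_[d['at'],1])[:3],4))
def pix(cam,p):
    P=optics.camera_params(cam); c=np.linalg.inv(np.array(P['T']))@np.r_[p,1]
    return P['cx']+P['fx']*c[0]/-c[2], P['cy']-P['fy']*c[1]/-c[2]
def unpix(cam,u,v,z):
    P=optics.camera_params(cam);T=np.array(P['T'])
    d=T[:3,:3]@np.array([(u-P['cx'])/P['fx'],-(v-P['cy'])/P['fy'],-1]);o=T[:3,3]
    return o+d*(z-o[2])/d[2]
def snap(cam,name):
    im=optics.get_image(cam); cv2.imwrite(f'pics/{name}.png',im[...,::-1]); return im
def st():
    s=bot.get_state()
    for k in('time','joint_positions','eef_pos','eef_rot','contact_force','torque','finger_gap','gripper_force'):print(k,np.round(s[k],4).tolist())
E
python3 - <<'E'
from h import *
for c in('top','scene'):
    snap(c,c+'0')
    for l in('feed_box','off_mark','knob_grip','petri_dish','bench_timer','marker'): world(c,l)
    P=optics.camera_params(c);print(np.round(P['T'],3).tolist(),P['fx'],P.keys())
print(bot.grip_depth);st()
E
```

```text
top feed_box 0.93 [ 0.5133 -0.2907 -0.003 ]
top off_mark 0.93 [ 0.5583 -0.3075  0.0642]
top knob_grip 0.91 [ 0.5154 -0.2978  0.0953]
top knob_grip 0.69 [ 0.417  -0.2641  0.0009]
top petri_dish 0.65 [ 0.4519 -0.4377 -0.0011]
top bench_timer 0.73 [ 0.6489 -0.3572  0.0021]
top marker 0.87 [ 0.4158 -0.2643 -0.0025]
[[0.006, 0.991, -0.134, 0.435], [-1.0, 0.008, 0.018, -0.383], [0.019, 0.134, 0.991, 0.924], [0.0, 0.0, 0.0, 1.0]] 489.3196380613139 dict_keys(['fx', 'fy', 'cx', 'cy', 'T'])
scene feed_box 0.73 [ 0.5123 -0.2896 -0.0032]
scene off_mark 0.55 [ 0.5591 -0.3102  0.0563]
scene knob_grip 0.93 [ 0.5134 -0.2875  0.0982]
scene petri_dish 0.9 [ 0.4541 -0.438  -0.0007]
scene petri_dish 0.74 [ 0.5561 -0.3047  0.0586]
scene bench_timer 0.71 [ 0.5587 -0.3045  0.0592]
scene bench_timer 0.56 [ 0.6445 -0.3579 -0.0008]
scene marker 0.73 [ 0.4215 -0.2569  0.0026]
[[-0.855, 0.311, -0.416, 0.198], [-0.519, -0.548, 0.656, 0.201], [-0.024, 0.777, 0.629, 0.626], [0.0, 0.0, 0.0, 1.0]] 408.67460498283367 dict_keys(['fx', 'fy', 'cx', 'cy', 'T'])
-0.0187
time 0.7
joint_positions [-1.3045, 0.4936, 1.3455, -0.0, 1.3025, -0.0955]
eef_pos [0.2212, -0.5845, 0.2313]
eef_rot [[0.9352, 0.354, -0.0], [0.354, -0.9352, -0.0], [-0.0, 0.0, -1.0]]
contact_force [-0.5212, 0.8033, -0.2986]
torque [-0.0023, -0.0079, -0.0327]
finger_gap 1.0014
gripper_force 0.0
```

```bash
ls pics
```

```text
scene0.png
top0.png
```

View pics/top0.png

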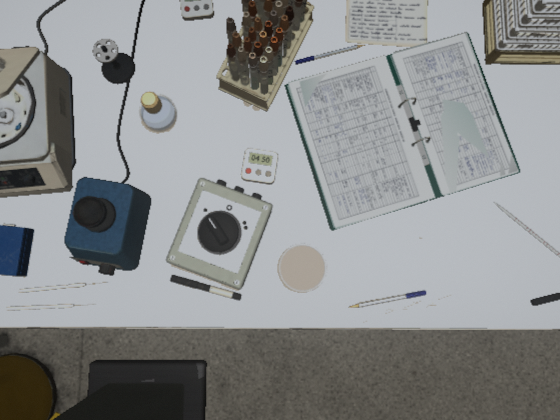

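View pics/scene0.png

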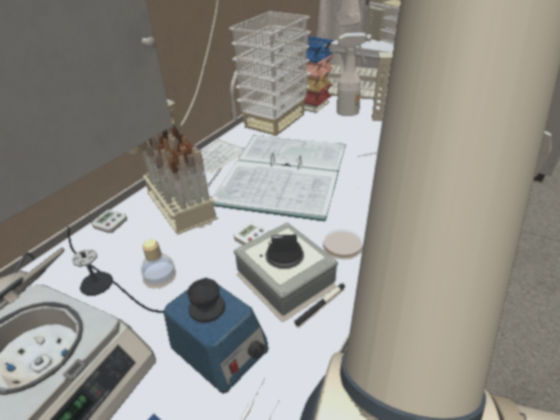

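The top view shows the grey box centred near (219,232) and yawed clockwise. The marker lies at (205,287), the timer at (260,165) and the dish at (302,268). I'll zoom in for the box and bar angles.

Run:
```python
from h import *
im=cv2.imread('pics/top0.png')[170:295,155:285]
cv2.imwrite('pics/crop0.png',cv2.resize(im,None,fx=4.6,fy=4.6,interpolation=cv2.INTER_CUBIC))
c=[0.513,-0.291]
print(pix('top',[*c,0.1]),pix('top',[*c,0.114]),pix('top',[*c,.065]))
```

```text
(np.float64(216.24301035604438), np.float64(229.39906746588085)) (np.float64(215.31902625139912), np.float64(228.59495408687673)) (np.float64(218.42250254004958), np.float64(231.2958087797006))
```

View pics/crop0.png

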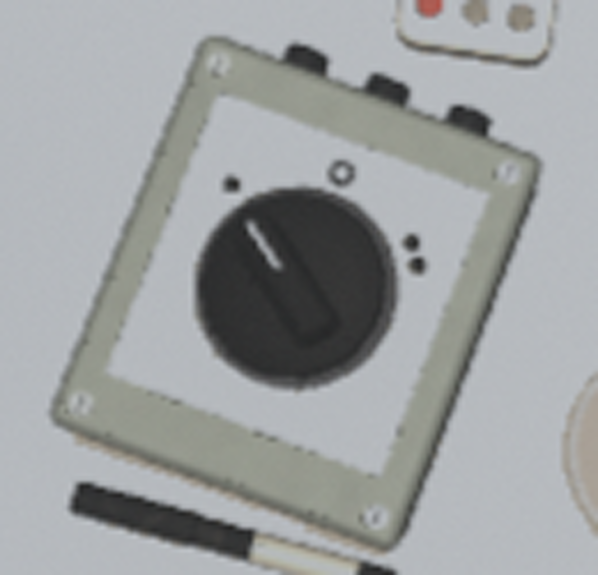

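The crop shows the box's top corners at about (205,38), (540,160), (395,548) and (52,420). The ring is at (342,173) and the white pointer line runs from (248,222) to (281,267).

Run:
```python
from h import *
w=lambda x,y,z:unpix('top',155+(x+.5)/4.6-.5,170+(y+.5)/4.6-.5,z)
C=[w(*p,.065) for p in((205,38),(540,160),(395,548),(52,420))]
c=sum(C)/4;print('box',c)
f=(C[0]+C[1]-C[2]-C[3]);yaw=np.arctan2(f[1],f[0]);r=(C[1]+C[2]-C[0]-C[3]);print('yaw',yaw,np.arctan2(r[1],r[0])+np.pi/2, np.linalg.norm(f)/2,np.linalg.norm(r)/2)
o=w(342,173,.065);print('ring',o,np.arctan2(*(o-c)[1::-1]),np.linalg.norm(o-c))
a,b=w(248,222,.114),w(281,267,.114);e=w(322,335,.114);print('ptr',np.arctan2(*(a-b)[1::-1]),np.arctan2(*(a-e)[1::-1]),(a+e)/2,np.linalg.norm(a-e))
print('skirt',w(296,287,.083))
for p in((72,495),(395,575)):print('marker',w(*p,.01))
for i in range(2):
  world('top','feed_box',n=1);world('scene','feed_box',n=1)
```

```text
box [ 0.51099733 -0.29294089  0.065     ]
yaw -0.3471484920502017 -0.34553816879968147 0.157173628446176 0.13836085661504977
ring [ 0.55587007 -0.30862777  0.065     ] -0.336306054386914 0.04753568254710566
ptr 0.6474346412781645 0.595497533967589 [ 0.5104878  -0.29307846  0.114     ] 0.049086483457532575
skirt [ 0.51015701 -0.29386612  0.083     ]
marker [ 0.43245422 -0.19850989  0.01      ]
marker [ 0.40151653 -0.3282285   0.01      ]
top feed_box 0.93 [ 0.5133 -0.2907 -0.003 ]
scene feed_box 0.73 [ 0.5123 -0.2896 -0.0032]
top feed_box 0.93 [ 0.5133 -0.2907 -0.003 ]
scene feed_box 0.73 [ 0.5123 -0.2896 -0.0032]
```

Call:
{"op": "drive_tool", "data": {"deltas": [[0.03,-0.0136,0,-0.02,0.045],[0.06,-0.0272,0,-0.05,0.045],[0.095,-0.0432,0,-0.08,0.045],[0.13,-0.059,0,-0.11,0.045],[0.165,-0.075,0,-0.14,0.045],[0.2,-0.091,0,-0.17,0.045],[0.235,-0.1068,0,-0.2,0.045],[0.27,-0.1227,0,-0.22,0.045],[0.305,-0.1386,0,-0.238,0.045],[0.34,-0.1545,0,-0.238,0.045],[0.375,-0.1703,0,-0.238,0.045],[0.375,-0.1703,0.03,-0.238,0.045]], "grip_force": 40}}

```text
time: 1.9
eef_pos: [0.518, -0.2896, 0.2056]
eef_rot: [[0.823, 0.568, 0.008], [0.568, -0.823, -0.004], [0.005, 0.008, -1.0]]
contact_force: [1.2, -0.6, -0.5]
finger_gap: 0.528
gripper_force: 0.0
```

Run:
```python
from h import *
print(bot.grip_depth);st()
```

```text
-0.0187
time 1.9
joint_positions [-0.6114, 0.4706, 1.4663, 0.0018, 1.1956, 0.3549]
eef_pos [0.518, -0.2896, 0.2056]
eef_rot [[0.8232, 0.5678, 0.0085], [0.5678, -0.8232, -0.0039], [0.0048, 0.008, -1.0]]
contact_force [1.1733, -0.5757, -0.5297]
torque [0.0054, -0.0378, 0.017]
finger_gap 0.528
gripper_force 0.0
```

Call:
{"op": "drive_tool", "data": {"deltas": [[0,0,0.02,0,0.045],[0,0,0.04,0,0.045],[0,0,0.06,0,0.045],[0,0,0.06,0,0.045],[0,0,0.06,0,0.045]]}}

```text
time: 2.32
eef_pos: [0.5113, -0.2923, 0.141]
eef_rot: [[0.825, 0.564, -0.001], [0.564, -0.825, 0.001], [-0.001, -0.002, -1.0]]
contact_force: [0.6, 0.7, 0.9]
finger_gap: 0.525
gripper_force: 0.0
```

Run:
```python
from h import *
st()
im=snap('top','top1')[150:290,140:290]
cv2.imwrite('pics/crop1.png',cv2.resize(im[...,::-1],None,fx=4,fy=4,interpolation=cv2.INTER_CUBIC))
```

```text
time 2.3167
joint_positions [-0.6207, 0.5442, 1.5379, 0.0, 1.0613, 0.3503]
eef_pos [0.5113, -0.2923, 0.141]
eef_rot [[0.8255, 0.5645, -0.0014], [0.5645, -0.8255, 0.001], [-0.0006, -0.0017, -1.0]]
contact_force [0.6028, 0.6763, 0.9014]
torque [-0.0466, -0.0384, 0.0348]
finger_gap 0.525
gripper_force 0.0
```

View pics/crop1.png

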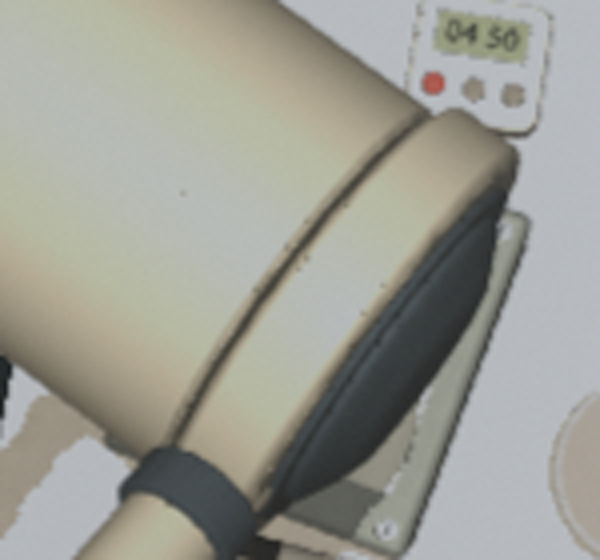

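The arm hides the knob in this view: only the box's right edge shows, near (480,380). From here I'll work by feel.

Call:
{"op": "drive_tool", "data": {"deltas": [[0,0,0.02,0,0.045],[0,0,0.04,0,0.045],[0,0,0.053,0,0.045],[0,0,0.053,0,0.045],[0,0,0.053,0,0.01],[0,0,0.053,0,0.01],[0,0,0.053,0,0.01],[0,0,0.053,0,0.01],[0,0,0.053,0,0.01]], "grip_force": 40}}

```text
time: 3.12
eef_pos: [0.512, -0.2926, 0.0898]
eef_rot: [[0.825, 0.565, 0.001], [0.565, -0.825, -0.001], [0.001, 0.001, -1.0]]
contact_force: [-2.2, 4.4, 6.9]
finger_gap: 0.178
gripper_force: 44.3
```

Run:
```python
from h import *
st()
```

```text
time 3.1167
joint_positions [-0.6205, 0.6118, 1.5818, 0.0003, 0.9467, 0.3503]
eef_pos [0.512, -0.2926, 0.0898]
eef_rot [[0.8254, 0.5645, 0.0012], [0.5645, -0.8254, -0.0006], [0.0007, 0.0012, -1.0]]
contact_force [-2.2118, 4.393, 6.9051]
torque [0.6143, 0.3461, 0.029]
finger_gap 0.1784
gripper_force 44.2508
```

Call:
{"op": "drive_tool", "data": {"deltas": [[0,0,0.004,0,0.01],[0,0,0.008,0,0.01],[0,0,0.01,0,0.01],[0,0,0.01,0,0.01],[0,0,0.01,0,0.01]]}}

```text
time: 3.53
eef_pos: [0.5122, -0.2925, 0.0816]
eef_rot: [[0.825, 0.565, 0.002], [0.565, -0.825, -0.001], [0.001, 0.002, -1.0]]
contact_force: [-10.0, 9.6, 39.8]
finger_gap: 0.18
gripper_force: 49.2
```

Run:
```python
from h import *
st()
```

```text
time 3.5333
joint_positions [-0.6203, 0.6232, 1.5883, 0.0004, 0.9277, 0.3503]
eef_pos [0.5122, -0.2925, 0.0816]
eef_rot [[0.8254, 0.5646, 0.0021], [0.5646, -0.8254, -0.0012], [0.0011, 0.0022, -1.0]]
contact_force [-9.9886, 9.6342, 39.7674]
torque [1.7909, 1.7305, -0.0066]
finger_gap 0.1803
gripper_force 49.187
```

Call:
{"op": "drive_tool", "data": {"deltas": [[0,-0.0005,-0.0015,0,0.01],[0,-0.0007,-0.0015,0.06,0.01],[0,-0.0007,-0.0015,0.14,0.01],[0,-0.0007,-0.0015,0.22,0.01],[0,-0.0007,-0.0015,0.3,0.01],[0,-0.0007,-0.0015,0.38,0.01],[0,-0.0007,-0.0015,0.46,0.01],[0,-0.0007,-0.0015,0.5,0.01],[0,-0.0007,-0.0015,0.5,0.01]]}}

```text
time: 4.28
eef_pos: [0.5119, -0.2922, 0.0818]
eef_rot: [[0.995, 0.097, 0.002], [0.097, -0.995, -0.001], [0.002, 0.001, -1.0]]
contact_force: [-2.5, 3.9, 14.1]
finger_gap: 0.178
gripper_force: 45.6
```

Run:
```python
from h import *
st()
```

```text
time 4.2833
joint_positions [-0.6201, 0.6225, 1.589, 0.0002, 0.9278, 0.8539]
eef_pos [0.5119, -0.2922, 0.0818]
eef_rot [[0.9953, 0.0965, 0.0019], [0.0965, -0.9953, -0.0012], [0.0018, 0.0014, -1.0]]
contact_force [-2.4864, 3.8815, 14.0584]
torque [0.5962, 0.6357, -0.051]
finger_gap 0.178
gripper_force 45.6096
```

Call:
{"op": "drive_tool", "data": {"deltas": [[0,0,0,0,0.0195],[0,0,0,0,0.0195],[0,0,-0.003,0,0.0195],[0,0,-0.0065,0,0.0195],[0,0,-0.0085,0,0.0195],[0,0,-0.0085,0,0.0195],[0,0,-0.0085,0,0.0195]]}}

```text
time: 4.87
eef_pos: [0.5114, -0.2921, 0.0885]
eef_rot: [[0.995, 0.1, 0.0], [0.1, -0.995, -0.0], [0.0, 0.0, -1.0]]
contact_force: [-0.9, -0.3, -0.5]
finger_gap: 0.229
gripper_force: 0.0
```

Run:
```python
from h import *
st()
```

```text
time 4.8667
joint_positions [-0.6203, 0.6132, 1.584, 0.0, 0.944, 0.8507]
eef_pos [0.5114, -0.2921, 0.0885]
eef_rot [[0.995, 0.0996, 0.0004], [0.0996, -0.995, -0.0002], [0.0003, 0.0003, -1.0]]
contact_force [-0.8977, -0.2562, -0.5464]
torque [0.0521, -0.0245, 0.0244]
finger_gap 0.2286
gripper_force 0.0
```

Call:
{"op": "drive_tool", "data": {"deltas": [[0,0,0,0.04,0.018],[0,0,0,0.08,0.018],[0,0,0,0.12,0.018],[0,0,0,0.16,0.018],[0,0,0,0.2,0.018],[0,0,0,0.22,0.018],[0,0,0,0.24,0.018],[0,0,0,0.24,0.018]]}}

```text
time: 5.53
eef_pos: [0.5113, -0.2919, 0.0882]
eef_rot: [[0.99, -0.141, 0.0], [-0.141, -0.99, 0.0], [-0.0, -0.0, -1.0]]
contact_force: [0.9, 0.9, -0.1]
finger_gap: 0.214
gripper_force: 2.9
```

Run:
```python
from h import *
st()
```

```text
time 5.5333
joint_positions [-0.6203, 0.6136, 1.5842, 0.0001, 0.9439, 1.0915]
eef_pos [0.5113, -0.2919, 0.0882]
eef_rot [[0.9901, -0.1406, 0.0], [-0.1406, -0.9901, 0.0001], [-0.0, -0.0001, -1.0]]
contact_force [0.921, 0.8838, -0.1288]
torque [0.0176, -0.1065, 0.0481]
finger_gap 0.2145
gripper_force 2.9494
```

Call:
{"op": "drive_tool", "data": {"deltas": [[0,0,0,0.02,0.018],[0,0,0,0.04,0.018],[0,0,0,0.06,0.018],[0,0,0,0.06,0.018]]}}

```text
time: 5.87
eef_pos: [0.5113, -0.2919, 0.0883]
eef_rot: [[0.98, -0.201, 0.0], [-0.201, -0.98, 0.0], [-0.0, -0.0, -1.0]]
contact_force: [0.7, 0.6, 1.0]
finger_gap: 0.213
gripper_force: 2.9
```

Run:
```python
from h import *
st()
```

```text
time 5.8667
joint_positions [-0.6202, 0.6135, 1.5842, 0.0001, 0.9439, 1.1526]
eef_pos [0.5113, -0.2919, 0.0883]
eef_rot [[0.9797, -0.2007, 0.0], [-0.2007, -0.9797, 0.0], [-0.0, -0.0, -1.0]]
contact_force [0.731, 0.6267, 1.0335]
torque [0.1327, -0.0928, 0.0776]
finger_gap 0.2128
gripper_force 2.878
```

Call:
{"op": "drive_tool", "data": {"deltas": [[0,0,0,0.015,0.018],[0,0,0,0.03,0.018],[0,0,0,0.045,0.018],[0,0,0,0.045,0.018]]}}

```text
time: 6.2
eef_pos: [0.5113, -0.2919, 0.0882]
eef_rot: [[0.97, -0.244, -0.0], [-0.244, -0.97, 0.0], [-0.0, -0.0, -1.0]]
contact_force: [0.7, 0.2, 1.6]
finger_gap: 0.212
gripper_force: 3.1
```

Run:
```python
from h import *
st()
```

```text
time 6.2
joint_positions [-0.6202, 0.6135, 1.5843, 0.0001, 0.9439, 1.1972]
eef_pos [0.5113, -0.2919, 0.0882]
eef_rot [[0.9697, -0.2441, -0.0001], [-0.2441, -0.9697, 0.0001], [-0.0001, -0.0001, -1.0]]
contact_force [0.7152, 0.2017, 1.6019]
torque [0.1188, -0.1363, 0.0654]
finger_gap 0.2119
gripper_force 3.0854
```

Call:
{"op": "drive_tool", "data": {"deltas": [[0,0,0,0.015,0.018],[0,0,0,0.03,0.018],[0,0,0,0.045,0.018],[0,0,0,0.045,0.018]]}}

```text
time: 6.53
eef_pos: [0.5113, -0.2919, 0.0883]
eef_rot: [[0.958, -0.288, -0.0], [-0.288, -0.958, 0.0], [-0.0, -0.0, -1.0]]
contact_force: [1.2, 0.8, 1.9]
finger_gap: 0.215
gripper_force: 2.8
```

Run:
```python
from h import *
st()
```

```text
time 6.5333
joint_positions [-0.6202, 0.6135, 1.5842, 0.0001, 0.9439, 1.2422]
eef_pos [0.5113, -0.2919, 0.0883]
eef_rot [[0.9578, -0.2876, -0.0], [-0.2876, -0.9578, 0.0001], [-0.0, -0.0001, -1.0]]
contact_force [1.2173, 0.803, 1.913]
torque [0.2752, -0.1227, 0.1126]
finger_gap 0.2146
gripper_force 2.7837
```

Call:
{"op": "drive_tool", "data": {"deltas": [[0,0,0,0.015,0.018],[0,0,0,0.03,0.018],[0,0,0,0.04,0.018],[0,0,0,0.04,0.018]]}}

```text
time: 6.87
eef_pos: [0.5112, -0.2919, 0.0882]
eef_rot: [[0.946, -0.325, -0.0], [-0.325, -0.946, 0.0], [-0.0, -0.0, -1.0]]
contact_force: [0.7, 1.3, 2.0]
finger_gap: 0.215
gripper_force: 3.2
```

Run:
```python
from h import *
st()
```

```text
time 6.8667
joint_positions [-0.6202, 0.6135, 1.5843, 0.0001, 0.9439, 1.2818]
eef_pos [0.5112, -0.2919, 0.0882]
eef_rot [[0.9456, -0.3252, -0.0001], [-0.3252, -0.9456, 0.0002], [-0.0001, -0.0001, -1.0]]
contact_force [0.6849, 1.284, 2.0411]
torque [0.2857, -0.1501, 0.0724]
finger_gap 0.2147
gripper_force 3.1575
```

Call:
{"op": "drive_tool", "data": {"deltas": [[0,0,0,0.015,0.018],[0,0,0,0.03,0.018],[0,0,0,0.04,0.018],[0,0,0,0.04,0.018]]}}

```text
time: 7.2
eef_pos: [0.5113, -0.2919, 0.0883]
eef_rot: [[0.932, -0.363, 0.0], [-0.363, -0.932, 0.0], [-0.0, -0.0, -1.0]]
contact_force: [1.5, 2.5, 1.9]
finger_gap: 0.211
gripper_force: 3.1
```

Run:
```python
from h import *
st()
snap('scene','scene1')
im=cv2.imread('pics/scene1.png')[190:330,190:390]
cv2.imwrite('pics/crop2.png',cv2.resize(im,None,fx=4,fy=4,interpolation=cv2.INTER_CUBIC))
```

```text
time 7.2
joint_positions [-0.6202, 0.6135, 1.5842, 0.0001, 0.9439, 1.3218]
eef_pos [0.5113, -0.2919, 0.0883]
eef_rot [[0.9319, -0.3628, 0.0], [-0.3628, -0.9319, 0.0001], [-0.0, -0.0001, -1.0]]
contact_force [1.4534, 2.4984, 1.9372]
torque [0.4353, -0.1569, 0.0753]
finger_gap 0.2107
gripper_force 3.1313
```

View pics/crop2.png

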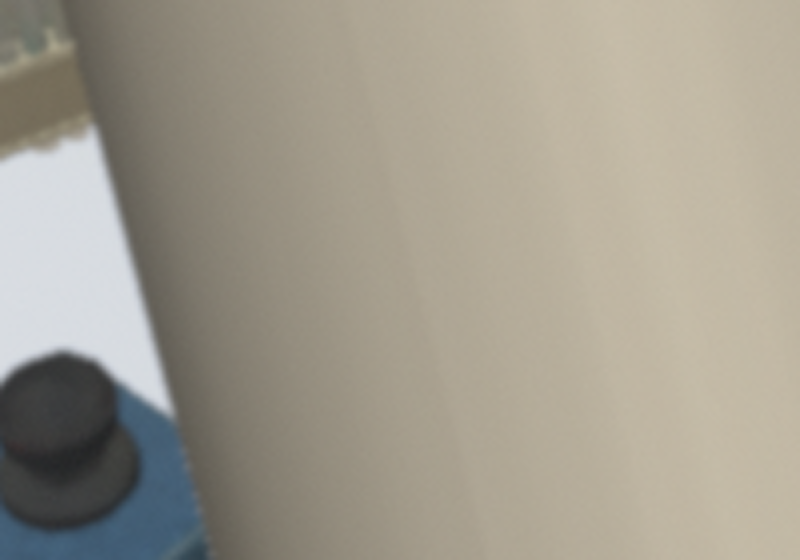

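The arm hides the box in the scene view too (the blue device's knob is at (60,430)). I'll keep going by feel.

Call:
{"op": "drive_tool", "data": {"deltas": [[0,0,0,0.015,0.018],[0,0,0,0.03,0.018],[0,0,0,0.04,0.018],[0,0,0,0.04,0.018]]}}

```text
time: 7.58
eef_pos: [0.5113, -0.2919, 0.0883]
eef_rot: [[0.917, -0.4, -0.0], [-0.4, -0.917, 0.0], [-0.0, -0.0, -1.0]]
contact_force: [1.2, 3.0, 2.8]
finger_gap: 0.21
gripper_force: 3.1
```

Run:
```python
from h import *
st()
```

```text
time 7.5833
joint_positions [-0.6202, 0.6135, 1.5843, 0.0, 0.9439, 1.3618]
eef_pos [0.5113, -0.2919, 0.0883]
eef_rot [[0.9166, -0.3998, -0.0001], [-0.3998, -0.9166, 0.0001], [-0.0001, -0.0001, -1.0]]
contact_force [1.1503, 2.9592, 2.7791]
torque [0.5658, -0.0615, 0.1076]
finger_gap 0.2103
gripper_force 3.1092
```

Call:
{"op": "drive_tool", "data": {"deltas": [[0,-0.0003,0,0.015,0.018],[0,-0.0003,0,0.03,0.018],[0,-0.0003,0,0.04,0.018],[0,-0.0003,0,0.04,0.018]]}}

```text
time: 7.92
eef_pos: [0.5114, -0.2917, 0.0883]
eef_rot: [[0.9, -0.436, 0.0], [-0.436, -0.9, -0.0], [0.0, 0.0, -1.0]]
contact_force: [-0.6, 2.5, 2.6]
finger_gap: 0.209
gripper_force: 2.8
```

Run:
```python
from h import *
st()
```

```text
time 7.9167
joint_positions [-0.6198, 0.6134, 1.5843, -0.0001, 0.9438, 1.4023]
eef_pos [0.5114, -0.2917, 0.0883]
eef_rot [[0.8999, -0.4361, 0.0], [-0.4361, -0.8999, -0.0001], [0.0, 0.0001, -1.0]]
contact_force [-0.6449, 2.5069, 2.5948]
torque [0.2538, 0.0743, 0.0953]
finger_gap 0.2089
gripper_force 2.7622
```

Call:
{"op": "drive_tool", "data": {"deltas": [[0,0,0,0.015,0.018],[0,0,0,0.03,0.018],[0,0,0,0.04,0.018],[0,0,0,0.04,0.018]]}}

```text
time: 8.25
eef_pos: [0.5114, -0.2917, 0.0883]
eef_rot: [[0.882, -0.472, -0.0], [-0.472, -0.882, -0.0], [0.0, 0.0, -1.0]]
contact_force: [-0.8, 1.7, 3.0]
finger_gap: 0.216
gripper_force: 2.5
```

Run:
```python
from h import *
st()
```

```text
time 8.25
joint_positions [-0.6198, 0.6134, 1.5843, -0.0, 0.9439, 1.4423]
eef_pos [0.5114, -0.2917, 0.0883]
eef_rot [[0.8818, -0.4717, -0.0], [-0.4717, -0.8818, -0.0], [0.0, 0.0, -1.0]]
contact_force [-0.8334, 1.7496, 3.0238]
torque [0.2334, 0.1699, 0.0416]
finger_gap 0.2156
gripper_force 2.5414
```

Call:
{"op": "drive_tool", "data": {"deltas": [[0,0,0,0.015,0.018],[0,0,0,0.03,0.018],[0,0,0,0.04,0.018],[0,0,0,0.04,0.018]]}}

```text
time: 8.58
eef_pos: [0.5114, -0.2917, 0.0884]
eef_rot: [[0.862, -0.507, 0.0], [-0.507, -0.862, -0.0], [0.0, 0.0, -1.0]]
contact_force: [-1.3, 0.6, 3.7]
finger_gap: 0.215
gripper_force: 2.5
```

Run:
```python
from h import *
st()
```

```text
time 8.5833
joint_positions [-0.6197, 0.6134, 1.5842, 0.0, 0.9438, 1.4823]
eef_pos [0.5114, -0.2917, 0.0884]
eef_rot [[0.8622, -0.5066, 0.0001], [-0.5066, -0.8622, -0.0001], [0.0001, 0.0, -1.0]]
contact_force [-1.26, 0.6381, 3.689]
torque [0.2437, 0.0701, 0.0693]
finger_gap 0.215
gripper_force 2.4657
```

Call:
{"op": "drive_tool", "data": {"deltas": [[0,0,0,0.015,0.018],[0,0,0,0.03,0.018],[0,0,0,0.04,0.018],[0,0,0,0.04,0.018]]}}

```text
time: 8.92
eef_pos: [0.5115, -0.2918, 0.0882]
eef_rot: [[0.841, -0.541, 0.0], [-0.541, -0.841, -0.0], [0.0, -0.0, -1.0]]
contact_force: [0.2, 0.6, 0.0]
finger_gap: 0.209
gripper_force: 0.5
```

Run:
```python
from h import *
st()
```

```text
time 8.9167
joint_positions [-0.6198, 0.6137, 1.5841, 0.0, 0.9436, 1.5223]
eef_pos [0.5115, -0.2918, 0.0882]
eef_rot [[0.8412, -0.5407, 0.0002], [-0.5407, -0.8412, -0.0001], [0.0002, -0.0, -1.0]]
contact_force [0.1653, 0.6318, 0.0359]
torque [0.1303, -0.1211, -0.018]
finger_gap 0.2086
gripper_force 0.4795
```

The forces dropped away, so the knob has probably popped up. I'll turn a little further to check that it's locked.

Call:
{"op": "drive_tool", "data": {"deltas": [[0,0,0,0.015,0.018],[0,0,0,0.03,0.018],[0,0,0,0.045,0.018],[0,0,0,0.045,0.018]]}}

```text
time: 9.25
eef_pos: [0.5114, -0.2917, 0.0882]
eef_rot: [[0.816, -0.578, 0.0], [-0.578, -0.816, 0.0], [0.0, -0.0, -1.0]]
contact_force: [1.2, 1.1, -0.6]
finger_gap: 0.214
gripper_force: 0.8
```

Run:
```python
from h import *
st()
```

```text
time 9.25
joint_positions [-0.6197, 0.6136, 1.5842, 0.0001, 0.9438, 1.5678]
eef_pos [0.5114, -0.2917, 0.0882]
eef_rot [[0.8158, -0.5784, 0.0001], [-0.5784, -0.8158, 0.0], [0.0, -0.0, -1.0]]
contact_force [1.2477, 1.1454, -0.6462]
torque [0.1241, -0.2155, 0.0152]
finger_gap 0.2141
gripper_force 0.7629
```

Call:
{"op": "drive_tool", "data": {"deltas": [[0,0,0,0.015,0.018],[0,0,0,0.03,0.018],[0,0,0,0.045,0.018],[0,0,0,0.045,0.018]]}}

```text
time: 9.58
eef_pos: [0.5114, -0.2917, 0.0883]
eef_rot: [[0.789, -0.614, -0.0], [-0.614, -0.789, 0.0], [-0.0, 0.0, -1.0]]
contact_force: [1.7, 1.5, 0.1]
finger_gap: 0.21
gripper_force: 3.7
```

Run:
```python
from h import *
st()
```

```text
time 9.5833
joint_positions [-0.6197, 0.6135, 1.5843, -0.0, 0.9438, 1.6127]
eef_pos [0.5114, -0.2917, 0.0883]
eef_rot [[0.789, -0.6144, -0.0], [-0.6144, -0.789, 0.0], [-0.0, 0.0, -1.0]]
contact_force [1.671, 1.4882, 0.0965]
torque [0.2278, -0.2492, 0.1197]
finger_gap 0.2098
gripper_force 3.6954
```

Call:
{"op": "drive_tool", "data": {"deltas": [[0,0,0,0.015,0.018],[0,0,0,0.03,0.018],[0,0,0,0.03,0.018]]}}

```text
time: 9.83
eef_pos: [0.5114, -0.2917, 0.0883]
eef_rot: [[0.77, -0.638, -0.0], [-0.638, -0.77, 0.0], [-0.0, 0.0, -1.0]]
contact_force: [0.4, 1.3, 0.6]
finger_gap: 0.216
gripper_force: 8.3
```

Run:
```python
from h import *
st()
```

```text
time 9.8333
joint_positions [-0.6197, 0.6135, 1.5843, -0.0, 0.9439, 1.6426]
eef_pos [0.5114, -0.2917, 0.0883]
eef_rot [[0.7703, -0.6377, -0.0001], [-0.6377, -0.7703, 0.0], [-0.0001, 0.0, -1.0]]
contact_force [0.448, 1.3067, 0.5889]
torque [0.2323, -0.2226, 0.2478]
finger_gap 0.216
gripper_force 8.297
```

The torque rose to 0.25 N·m, so it's locked. I'll open, lift and move aside: that serves as the dwell and lets me check by camera.

Call:
{"op": "drive_tool", "data": {"deltas": [[0,0,0,-0.05,0.025],[0,0,0,-0.1,0.045],[0,0,0,-0.1,0.045],[0,0,0,-0.1,0.045],[0,0,-0.02,-0.1,0.045],[0,0,-0.05,-0.1,0.045],[0,0,-0.08,-0.1,0.045],[0.025,0.03,-0.1,-0.1,0.045],[0.05,0.06,-0.1,-0.1,0.045],[0.075,0.09,-0.1,-0.1,0.045],[0.1,0.12,-0.1,-0.1,0.045],[0.125,0.15,-0.1,-0.1,0.045]]}}

```text
time: 10.83
eef_pos: [0.5119, -0.4888, 0.1885]
eef_rot: [[0.83, -0.558, 0.0], [-0.558, -0.83, -0.0], [0.0, 0.0, -1.0]]
contact_force: [0.5, 0.1, 0.6]
finger_gap: 0.527
gripper_force: 0.0
```

Call:
{"op": "drive_tool", "data": {"deltas": [[0,0,0,0,0.045],[0,0,0,0,0.045],[0,0,0,0,0.045],[0,0,0,0,0.045],[0,0,0,0,0.045],[0,0,0,0,0.045]]}}

```text
time: 11.33
eef_pos: [0.5126, -0.486, 0.1886]
eef_rot: [[0.831, -0.556, 0.0], [-0.556, -0.831, -0.0], [0.0, -0.0, -1.0]]
contact_force: [0.1, -0.0, 0.5]
finger_gap: 0.529
gripper_force: 0.0
```

Run:
```python
from h import *
st()
im=snap('top','top3')[170:295,155:285]
cv2.imwrite('pics/crop3.png',cv2.resize(im[...,::-1],None,fx=4.6,fy=4.6,interpolation=cv2.INTER_CUBIC))
world('top','knob_grip');world('scene','knob_grip')
```

```text
time 11.3333
joint_positions [-0.8433, 0.6478, 1.171, 0.0, 1.3228, 1.317]
eef_pos [0.5126, -0.486, 0.1886]
eef_rot [[0.8312, -0.5559, 0.0], [-0.5559, -0.8312, -0.0], [0.0, -0.0, -1.0]]
contact_force [0.1162, -0.0407, 0.507]
torque [0.046, 0.0252, 0.035]
finger_gap 0.5287
gripper_force 0.0
```

View pics/crop3.png

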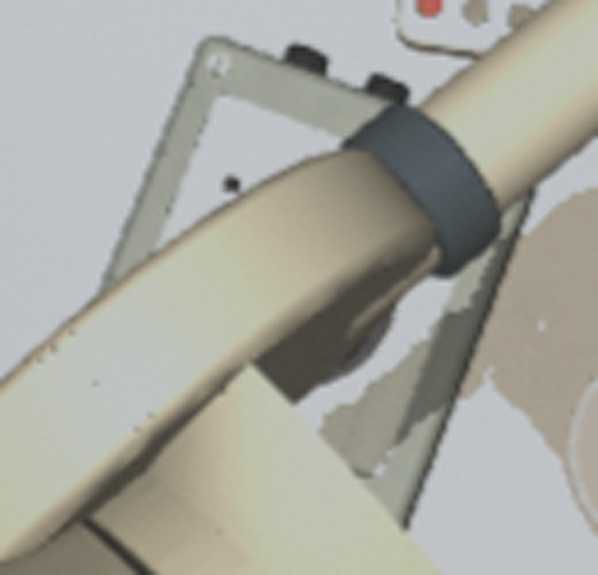

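The elbow still covers the knob, with only a sliver showing at (330,370). I'll move farther aside.

Call:
{"op": "drive_tool", "data": {"deltas": [[-0.005,0.025,0,0,0.045],[-0.01,0.055,0,0,0.045],[-0.017,0.085,0,0,0.045],[-0.023,0.115,0,0,0.045],[-0.03,0.145,0,0,0.045],[-0.035,0.175,0,0,0.045],[-0.04,0.205,0,0,0.045],[-0.04,0.205,0,0,0.045],[-0.04,0.205,0,0,0.045],[-0.04,0.205,0,0,0.045]]}}

```text
time: 12.32
eef_pos: [0.3652, -0.6346, 0.1882]
eef_rot: [[0.831, -0.557, 0.0], [-0.557, -0.831, 0.0], [-0.0, -0.0, -1.0]]
contact_force: [-0.3, 0.8, 0.6]
finger_gap: 0.52
gripper_force: 0.0
```

Run:
```python
from h import *
st()
im=snap('top','top4')[170:295,155:285]
cv2.imwrite('pics/crop4.png',cv2.resize(im[...,::-1],None,fx=4.6,fy=4.6,interpolation=cv2.INTER_CUBIC))
snap('scene','s4')
world('top','knob_grip');world('scene','knob_grip')
```

```text
time 12.3167
joint_positions [-1.1302, 0.6861, 1.0929, 0.0002, 1.3629, 1.0309]
eef_pos [0.3652, -0.6346, 0.1882]
eef_rot [[0.8307, -0.5567, 0.0001], [-0.5567, -0.8307, 0.0004], [-0.0001, -0.0004, -1.0]]
contact_force [-0.2861, 0.7995, 0.5756]
torque [-0.0243, -0.0163, 0.0124]
finger_gap 0.52
gripper_force 0.0
top knob_grip 0.55 [ 0.5117 -0.2974  0.0964]
```

View pics/crop4.png

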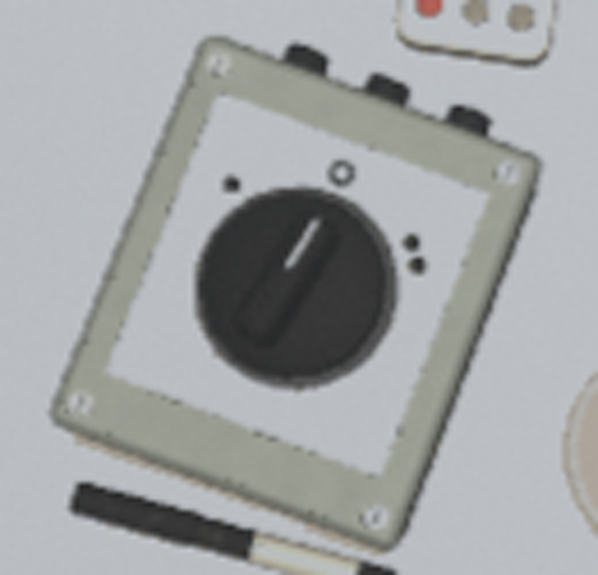

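The pointer line now runs from (318,220) to (290,267), which puts the knob at about +0.18 rad, inside the notch range. The skirt outline matches the first picture, so the knob is up, and it has been up for over 3 s. Going back to grip it.

Call:
{"op": "drive_tool", "data": {"deltas": [[-0.006,-0.033,0,-0.02,0.045],[-0.012,-0.066,0,-0.04,0.045],[-0.019,-0.1,0,-0.065,0.045],[-0.025,-0.134,0,-0.065,0.045],[-0.032,-0.168,0,-0.065,0.045],[-0.038,-0.202,0,-0.065,0.045],[-0.045,-0.236,0,-0.065,0.045],[-0.051,-0.27,0,-0.065,0.045],[-0.058,-0.304,0,-0.065,0.045],[-0.064,-0.338,0,-0.065,0.045],[-0.0692,-0.366,0,-0.065,0.045],[-0.0692,-0.366,0,-0.065,0.045]]}}

```text
time: 13.52
eef_pos: [0.5129, -0.2872, 0.1885]
eef_rot: [[0.867, -0.498, 0.0], [-0.498, -0.867, 0.001], [-0.0, -0.001, -1.0]]
contact_force: [-0.4, 0.4, 1.1]
finger_gap: 0.528
gripper_force: 0.0
```

Call:
{"op": "drive_tool", "data": {"deltas": [[0,0,0,0,0.045],[0,0,0,0,0.045],[0,0,0.02,0,0.045],[0,0,0.04,0,0.045],[0,0,0.04,0,0.045],[0,0,0.04,0,0.045]]}}

```text
time: 14.02
eef_pos: [0.5104, -0.2929, 0.1479]
eef_rot: [[0.865, -0.502, -0.002], [-0.502, -0.865, 0.001], [-0.002, -0.0, -1.0]]
contact_force: [0.1, -0.2, 0.2]
finger_gap: 0.531
gripper_force: 0.0
```

Run:
```python
from h import *
st()
```

```text
time 14.0167
joint_positions [-0.6223, 0.5351, 1.5324, -0.0001, 1.076, 1.4748]
eef_pos [0.5104, -0.2929, 0.1479]
eef_rot [[0.8647, -0.5023, -0.0015], [-0.5023, -0.8647, 0.001], [-0.0018, -0.0001, -1.0]]
contact_force [0.1092, -0.1876, 0.2027]
torque [-0.0132, -0.0538, -0.029]
finger_gap 0.5315
gripper_force 0.0
```

Call:
{"op": "drive_tool", "data": {"deltas": [[0.0005,-0.0013,0.02,0,0.045],[0.0005,-0.0013,0.04,0,0.045],[0.0005,-0.0013,0.059,0,0.045],[0.0005,-0.0013,0.059,0,0.045],[0.0005,-0.0013,0.059,0,0.01],[0.0005,-0.0013,0.059,0,0.01],[0.0005,-0.0013,0.059,0,0.01],[0.0005,-0.0013,0.059,0,0.01],[0.0005,-0.0013,0.059,0,0.01]], "grip_force": 40}}

```text
time: 14.77
eef_pos: [0.513, -0.2923, 0.0911]
eef_rot: [[0.865, -0.501, 0.002], [-0.501, -0.865, -0.002], [0.003, 0.0, -1.0]]
contact_force: [-2.1, -1.9, 6.6]
finger_gap: 0.183
gripper_force: 44.7
```

Call:
{"op": "drive_tool", "data": {"deltas": [[0,0,0.004,0,0.01],[0,0,0.008,0,0.01],[0,0,0.0095,0,0.01],[0,0,0.0095,0,0.01],[0,0,0.0095,0,0.01]]}}

```text
time: 15.18
eef_pos: [0.5133, -0.2924, 0.0828]
eef_rot: [[0.865, -0.501, 0.003], [-0.501, -0.865, -0.003], [0.004, 0.001, -1.0]]
contact_force: [-6.1, 2.0, 27.9]
finger_gap: 0.179
gripper_force: 47.8
```

Run:
```python
from h import *
st()
```

```text
time 15.1833
joint_positions [-0.6188, 0.622, 1.5864, -0.0003, 0.9292, 1.4773]
eef_pos [0.5133, -0.2924, 0.0828]
eef_rot [[0.8653, -0.5013, 0.0031], [-0.5013, -0.8653, -0.0025], [0.004, 0.0006, -1.0]]
contact_force [-6.0816, 2.0054, 27.9255]
torque [0.3848, 1.053, -0.0762]
finger_gap 0.1794
gripper_force 47.8015
```

Call:
{"op": "drive_tool", "data": {"deltas": [[-0.001,0.0006,-0.0007,0.05,0.01],[-0.001,0.0006,-0.0007,0.12,0.01],[-0.001,0.0006,-0.0007,0.2,0.01],[-0.001,0.0006,-0.0007,0.28,0.01],[-0.001,0.0006,-0.0007,0.36,0.01],[-0.001,0.0006,-0.0007,0.44,0.01],[-0.001,0.0006,-0.0007,0.52,0.01],[-0.001,0.0006,-0.0007,0.6,0.01],[-0.001,0.0006,-0.0007,0.68,0.01],[-0.001,0.0006,-0.0007,0.74,0.01],[-0.001,0.0006,-0.0007,0.78,0.01],[-0.001,0.0006,-0.0007,0.78,0.01]]}}

```text
time: 16.18
eef_pos: [0.5124, -0.2929, 0.0829]
eef_rot: [[0.26, -0.966, 0.004], [-0.966, -0.26, -0.003], [0.004, -0.003, -1.0]]
contact_force: [-0.9, -2.4, 13.9]
finger_gap: 0.179
gripper_force: 45.9
```

Run:
```python
from h import *
st()
```

```text
time 16.1833
joint_positions [-0.6201, 0.6211, 1.5882, -0.0004, 0.9277, 2.259]
eef_pos [0.5124, -0.2929, 0.0829]
eef_rot [[0.2597, -0.9657, 0.0035], [-0.9657, -0.2597, -0.003], [0.0038, -0.0026, -1.0]]
contact_force [-0.8716, -2.3809, 13.9329]
torque [-0.4375, 0.2028, 0.0311]
finger_gap 0.1789
gripper_force 45.8698
```

Call:
{"op": "drive_tool", "data": {"deltas": [[0,0,0,0.02,0.01],[0,0,0,0.04,0.01],[0,0,0,0.06,0.01],[0,0,0,0.06,0.01]]}}

```text
time: 16.52
eef_pos: [0.5124, -0.2929, 0.0829]
eef_rot: [[0.203, -0.979, 0.003], [-0.979, -0.203, -0.003], [0.004, -0.003, -1.0]]
contact_force: [-1.1, -2.1, 14.5]
finger_gap: 0.176
gripper_force: 45.9
```

Run:
```python
from h import *
st()
```

```text
time 16.5167
joint_positions [-0.6201, 0.621, 1.5882, -0.0005, 0.9278, 2.3175]
eef_pos [0.5124, -0.2929, 0.0829]
eef_rot [[0.2028, -0.9792, 0.0035], [-0.9792, -0.2029, -0.003], [0.0036, -0.0028, -1.0]]
contact_force [-1.1473, -2.0915, 14.5187]
torque [-0.3727, 0.2673, -0.0194]
finger_gap 0.1759
gripper_force 45.8927
```

Call:
{"op": "drive_tool", "data": {"deltas": [[0,0,0,0.02,0.01],[0,0,0,0.04,0.01],[0,0,0,0.04,0.01]]}}

```text
time: 16.77
eef_pos: [0.5124, -0.2928, 0.0829]
eef_rot: [[0.164, -0.986, 0.003], [-0.986, -0.164, -0.003], [0.004, -0.003, -1.0]]
contact_force: [-1.5, -1.1, 13.4]
finger_gap: 0.178
gripper_force: 46.2
```

Run:
```python
from h import *
st()
```

```text
time 16.7667
joint_positions [-0.6201, 0.621, 1.5883, -0.0006, 0.9278, 2.3571]
eef_pos [0.5124, -0.2928, 0.0829]
eef_rot [[0.164, -0.9865, 0.0034], [-0.9865, -0.164, -0.003], [0.0036, -0.0029, -1.0]]
contact_force [-1.5214, -1.0899, 13.4031]
torque [-0.4044, 0.3079, 0.5205]
finger_gap 0.1784
gripper_force 46.1683
```

Call:
{"op": "drive_tool", "data": {"deltas": [[0,0,0,0.02,0.01],[0,0,0,0.02,0.01]]}}

```text
time: 16.93
eef_pos: [0.5124, -0.2928, 0.0829]
eef_rot: [[0.145, -0.989, 0.003], [-0.989, -0.145, -0.003], [0.004, -0.003, -1.0]]
contact_force: [-1.2, -2.5, 15.1]
finger_gap: 0.176
gripper_force: 47.3
```

Run:
```python
from h import *
st()
```

```text
time 16.9333
joint_positions [-0.62, 0.621, 1.5883, -0.0007, 0.9277, 2.3768]
eef_pos [0.5124, -0.2928, 0.0829]
eef_rot [[0.1447, -0.9895, 0.0033], [-0.9895, -0.1447, -0.0031], [0.0036, -0.0028, -1.0]]
contact_force [-1.1513, -2.4916, 15.0645]
torque [-0.3584, 0.2712, 0.9002]
finger_gap 0.1763
gripper_force 47.2832
```

Call:
{"op": "drive_tool", "data": {"deltas": [[0,0,0,0,0.025],[0,0,-0.004,0,0.045],[0,0,-0.009,0,0.045],[0,0,-0.01,0,0.045],[0,0,-0.01,0,0.045],[0,0,-0.03,0,0.045],[0,0,-0.06,0,0.045],[0,0,-0.1,0,0.045]]}}

```text
time: 17.6
eef_pos: [0.5097, -0.2906, 0.1795]
eef_rot: [[0.145, -0.989, -0.004], [-0.989, -0.145, 0.003], [-0.003, 0.004, -1.0]]
contact_force: [0.5, 0.2, -0.3]
finger_gap: 0.531
gripper_force: 0.0
```

Call:
{"op": "drive_tool", "data": {"deltas": [[0.03,0.018,-0.01,0,0.045],[0.06,0.037,-0.01,0,0.045],[0.09,0.055,-0.01,0,0.045],[0.12,0.074,-0.01,0,0.045],[0.15,0.092,-0.01,0,0.045],[0.18,0.11,-0.01,0,0.045],[0.21,0.129,-0.01,0,0.045],[0.24,0.147,-0.01,0,0.045],[0.27,0.166,-0.01,0,0.045],[0.3,0.184,-0.01,0,0.045],[0.318,0.195,-0.01,0,0.045],[0.318,0.195,-0.01,0,0.045]]}}

```text
time: 18.6
eef_pos: [0.3616, -0.6382, 0.1898]
eef_rot: [[0.142, -0.99, -0.0], [-0.99, -0.142, -0.001], [0.001, 0.001, -1.0]]
contact_force: [0.2, -0.2, -0.4]
finger_gap: 0.524
gripper_force: 0.0
```

Call:
{"op": "drive_tool", "data": {"deltas": [[0,0,0,0,0.045],[0,0,0,0,0.045],[0,0,0,0,0.045],[0,0,0,0,0.045]]}}

```text
time: 18.93
eef_pos: [0.365, -0.6335, 0.1907]
eef_rot: [[0.146, -0.989, -0.0], [-0.989, -0.146, 0.0], [-0.0, -0.0, -1.0]]
contact_force: [-0.1, -0.4, -0.2]
finger_gap: 0.523
gripper_force: 0.0
```

Run:
```python
from h import *
im=snap('top','top5')
cv2.imwrite('pics/crop5.png',cv2.resize(im[140:310,155:335,::-1],None,fx=3.5,fy=3.5,interpolation=cv2.INTER_CUBIC))
```

```text
(no output)
```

View pics/crop5.png

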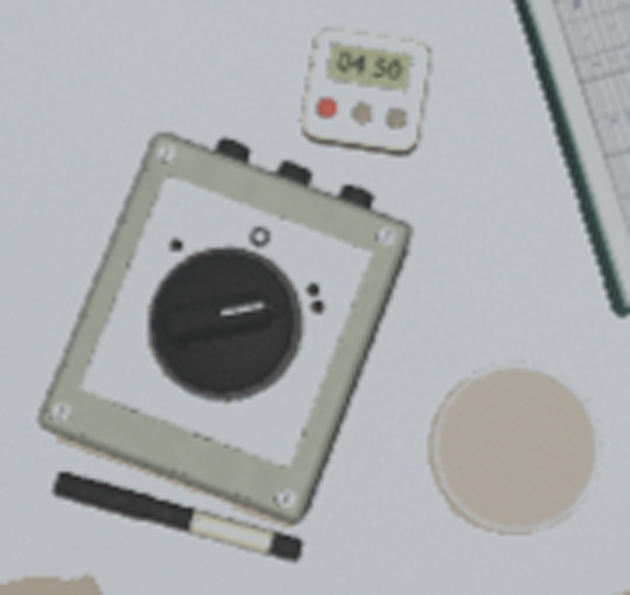

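The pointer line, from (222,315) to (264,306), is at the two dots with the knob at about 1.01 rad, against the stop. The timer, dish and marker haven't moved.

```bash
python3 -c "
from cell import bot
print(bot.close_job())"
```

```text
the job is handed in; nothing more can be done
None
```

The job is handed in: the knob went from mains to the off notch, stayed up there well over two seconds, then turned to the stop at the two dots, where it was left with the hand clear and the dish, timer and marker unmoved.

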